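# Set the child's shoe rest to length and close its cam lever, holding the leg

## Task

Take the sliding leg of the sloping shoe rest by the bar of its wide D-handle and lift it up the slope until the pointer on its heel block stands level with the mark clip on the rail's edge. Only then, still holding the leg at that mark by the bar, slide the long cam lever sideways fully across to its closed end (the side of the fingers can push it as they slide along the bar), and finish still holding the leg at the mark, since it slips down if let go. Leave the other things on the shelf where they are.

Things in the scene. Friction and masses are not known exactly. Their poses are not given: they have to be found in the camera images.
- stand: Sloping shoe rest of pale wood, fixed. Foot 330 x 100 x 14 mm. Origin on the shelf surface below the aluminium collar at the rail's upper end; x level, towards the rail's low end; y sideways; z up. The 80 mm wide rail slopes 30 degrees; up the slope is (-0.866, 0, 0.5) in this frame. The collar is about 190 mm up; upslope of it only the handle and lever arm stick out into free air.
- leg (a joint): Travel of the sliding leg up the slope (m): 0 = on its bottom stop (the start), top stop 0.100. One piece of 0.6 to 1 kg: wooden heel block on the rail, round shaft through the collar, wide flat D-handle upslope of the collar. Gravity slides it back (3 to 5 N along the slope) whenever not held; the lever, even closed, does not take this load.
- handle_mid (a point): Middle of the D-handle's outer bar, on its axis, 235 mm up at the start. Bar: round, 12 mm thick, level, along the stand's y, clear from -60 to +60 mm between the side arms. Inside the handle a finger has 61 mm of level room from the bar's axis; free air outside and 100 mm below. Pinch it at y = -30 mm, closing along the stand's x, lightly, so that the fingers can slide along it.
- pointer (a point): Tip of the leg's pointer, a dark 3 mm fin on the heel block's -y side. It moves with the leg.
- mark_tip (a point): Length mark: tip of the thin steel fin of a small black clip (10 x 10 x 24 mm) on the -y edge of the rail, 40 to 80 mm up the slope from the pointer's start. When the leg is at the mark, this point and pointer coincide.
- lever (a joint): Sideways travel of the cam lever (m) along the stand's +y: about 0 = open (the start), 0.035 = closed, against its end stop. It stays where it is left and needs about 2 N to slide.
- lever_arm (a point): On the centre line of the lever's arm, 100 mm upslope of the collar. Arm: flat steel bar 10 mm wide (y), 8 mm thick, running 180 mm upslope from the collar, centred 21 mm above the plane of the D-handle, 11 mm clear over the bar. Its centre is at the stand's y = +5 mm when open, +40 mm closed; fingers holding the bar push it to +y with their sides, at any mark.
- frog: Ceramic frog, about 65 mm high; origin at its underside. Not part of the job: leave it alone.
- polish_tin: Flat round polish tin, 72 mm across, 23 mm high; origin at its underside. Not part of the job: leave it alone.
- shoe_brush: Shoe brush, 150 x 45 x 40 mm; origin at its underside. Not part of the job: leave it alone.
- shoehorn: Polished aluminium shoehorn lying flat, about 240 mm long; origin at its underside. Not part of the job: leave it alone.
- flashlight: Black flashlight lying down, 150 mm long, 38 mm thick; origin at its underside. Not part of the job: leave it alone.

How it is judged (in metres and radians):
On the way, in this order (a step that is already met when the one before it is completed fails the run):
1. the leg is lifted off its bottom stop by the fingers, the lever still open (value of joint leg above 0.015 m and contact force between the fingers and leg above 0.5 N and value of joint lever below 0.01 m), for 0.05 s.
2. the fingers hold the leg with its pointer within 6 mm of the mark, the lever still open (distance between pointer and mark_tip below 0.006 m and contact force between the fingers and leg above 1 N and value of joint lever below 0.01 m), for 0.2 s.
3. the lever is slid closed (30 mm or more of its 35) with the leg still held at the mark (value of joint lever above 0.03 m and distance between pointer and mark_tip below 0.006 m and contact force between the fingers and leg above 1 N), for 0.2 s.
At the end, for the whole second after the job is handed in: The leg's pointer is within 6 mm of the mark, the leg is at rest and the fingers press on the leg with more than 1 N (they carry it), and the lever has travelled more than 30 mm of its 35 mm towards closed (all of step 3 and velocity of joint leg between -0.01 and 0.01 m/s); the arm keeps its last pose, push and grip.
It fails at once if the lever is moved (more than 12 mm from open) while the pointer is more than 9 mm from the mark (value of joint lever above 0.012 m and distance between pointer and mark_tip above 0.009 m).
It fails at once if the mark clip is shifted along the rail (more than 4 mm) (distance of mark_tip from where it was at the start of the episode above 0.004 m).
It fails at once if one of the other things on the shelf is disturbed (moved more than 20 mm) (distance of any of frog, polish_tin, shoe_brush, shoehorn, flashlight from where it was at the start of the episode above 0.02 m).
It also fails if it takes over 38 s, if anything falls off the work surface, if the arm or the gripper's body presses on something with over 40 N, if the wrist force passes 120 N, or if a joint passes its speed limit or range.

## Robot

A 6-joint arm with a two-finger parallel gripper is mounted at the origin on the work surface. World frame = base frame: x ahead of the robot, y to its left, z up, the work surface at z = 0. Lengths are in mm, angles in rad, forces in N, time in s.
With the tool pointing down it reaches from about 350 to 975 mm from the base axis. Payload 7.1 kg.
Tool frame: the origin (TCP) lies on the front face of the gripper's body, between the roots of the fingers; the fingertips stand 80 mm ahead of it and the grasp point (between the pads) lies 61 mm ahead of it (env.tips_ahead is the distance from the TCP to the fingertips, in mm); z points along the fingers, y is the line along which they close (so a half turn about z gives the same grasp; the last joint's range is limited). The gripper opens to 88 mm and grips with 3 to 60 N. Pads are 20 mm wide; open, the fingers measure 115 mm over their backs; the gripper's body (75 mm by 178 mm) begins 61 mm behind the grasp point.
Start: joints at [1.208, 0.423, 1.63, -0, 1.089, -0.019], TCP at [210.635, 588.42, 302.675] pointing down, gripper open.
Joint ranges: [-3, 3], [-0.9, 2.11], [0.09, 2.58], [-1.31, 4.45], [0.11, 2.69], [-2.54, 2.54]. Speed limits (rad/s): [2.39, 2.39, 3.01, 3.14, 3.14, 3.14].

## Interface

Orientations are given as a unit quaternion [x, y, z, w].
In Python, from station import env, set_gripper, viewer, workorder gives the robot as it stands. Calls block until the motion is done:
- env.reach(position, orientation): joint-space move of the TCP to a pose.
- env.move_l(position, rot=None, rate=150, f_stop=None): straight line of the TCP; rot=None keeps the orientation; rate is the mean speed in mm/s. With f_stop (N) it stops when the force on the tool has changed by that much, and returns True; else False.
- env.move_joints(angles): joint-space move.
- set_gripper(opening): finger opening in mm; the grip force is fixed at half the most; returns when the fingers have stopped.
- env.hold(seconds).
- env.ik(position, orientation): joint angles nearest the present ones, or None.
- env.read_state(): the state.
- viewer.camera(name): name is "scene" or "top"; returns the picture (384x512x3 uint8, blue, green, red); there is no depth.
- viewer.camera_params(name): a dict with "fx", "fy", "cx", "cy" (pixels), "pose" (4x4, takes a point from camera to world coordinates). Camera axes: x right, y up, looking along -z (the intrinsics and any distortion apply to the point x, -y, -z); pixel columns grow to the right and rows downward; lengths in mm; the calibration is good to about 2 mm. A picture is of the moment at which its call begins. camera_params takes no time and is no camera call.
A pose or a line that the arm cannot do raises env.IKError and nothing moves.
- workorder.sign_off(): hands the job in; it is judged then, once.
The state is a dict: "time_s": time; "qpos": joint angles; "dq": joint speeds; "tau": joint torques, N m; "tool_pos": TCP position; "orientation": TCP orientation; "force": force on the tool from outside, world axes, zero at the start; "wrist_torque": the same for the moment, N m; "width": finger opening in mm; "grip_force": force on a finger pad.
Only numpy, scipy, OpenCV 4.12 (cv2) and the standard library are available. Lean on these libraries where they do the work, as an engineer would, in place of code of your own. Each camera call takes 0.05 s, during which the arm holds its last target. There are 200 camera calls.

## Working session

There is one attempt and no reset: what is moved stays moved. The work goes in short steps, each a Python script; the robot and the scene stay as the last script left them, time stands still between calls to the robot, and variables do not carry over. Pictures are saved under pics/ and viewed, at most 11 in all, crops included, and the job is handed in when it is done.

```bash
ls; mkdir -p pics; python3 - <<'E'
from station import env, set_gripper, viewer, workorder
import cv2, numpy as np
np.set_printoptions(precision=4,suppress=True)
for n in("scene","top"):
    im=viewer.camera(n); cv2.imwrite(f"pics/{n}0.png",im)
    cv2.imwrite(f"pics/{n}0b.png",cv2.resize(im,(800,600),interpolation=cv2.INTER_CUBIC))
    p=viewer.camera_params(n); print(n,p)
s=env.read_state(); print(s)
E
```

```text
pics
scene {'fx': 365.7530788945334, 'fy': 365.7530788945334, 'cx': 253.12876839136084, 'cy': 190.93505036843854, 'pose': array([[  -0.8106,   -0.4826,    0.3315,  989.8647],
       [   0.5855,   -0.6706,    0.4555,  438.8334],
       [   0.0025,    0.5634,    0.8262, 1047.7257],
       [   0.    ,    0.    ,    0.    ,    1.    ]])}
top {'fx': 480.17946516596663, 'fy': 480.17946516596663, 'cx': 246.1733234910254, 'cy': 195.84584088613363, 'pose': array([[  -0.0259,    0.9816,   -0.1893,  330.543 ],
       [  -0.9997,   -0.0262,    0.0008,   -7.6429],
       [  -0.0041,    0.1893,    0.9819, 1680.0289],
       [   0.    ,    0.    ,    0.    ,    1.    ]])}
{'time_s': 0.1, 'qpos': array([ 1.208 ,  0.4238,  1.6306, -0.    ,  1.0886, -0.019 ]), 'dq': array([ 0.0023, -0.0021, -0.0026, -0.0027, -0.0005,  0.0007]), 'tau': array([  0.0005, -54.5613, -27.4325,   0.0646,   0.0188,   0.    ]), 'tool_pos': array([210.5218, 588.0624, 301.9749]), 'orientation': array([ 0.1711,  0.9853, -0.0007, -0.0001]), 'force': array([ 0.2044, -0.5022, -0.1359]), 'wrist_torque': array([-0.0032, -0.0422, -0.0108]), 'grip_force': 0.0, 'width': 87.97886434604179}
```

View pics/scene0b.png

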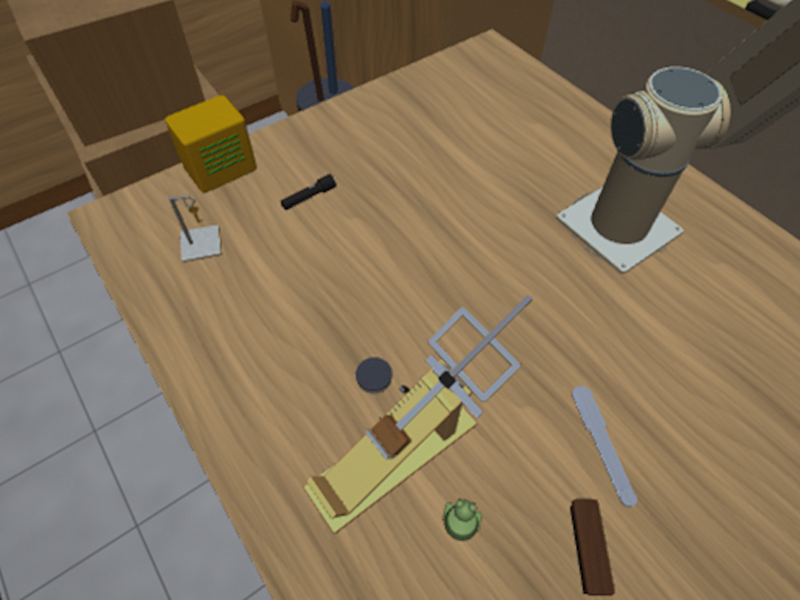

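View pics/top0b.png

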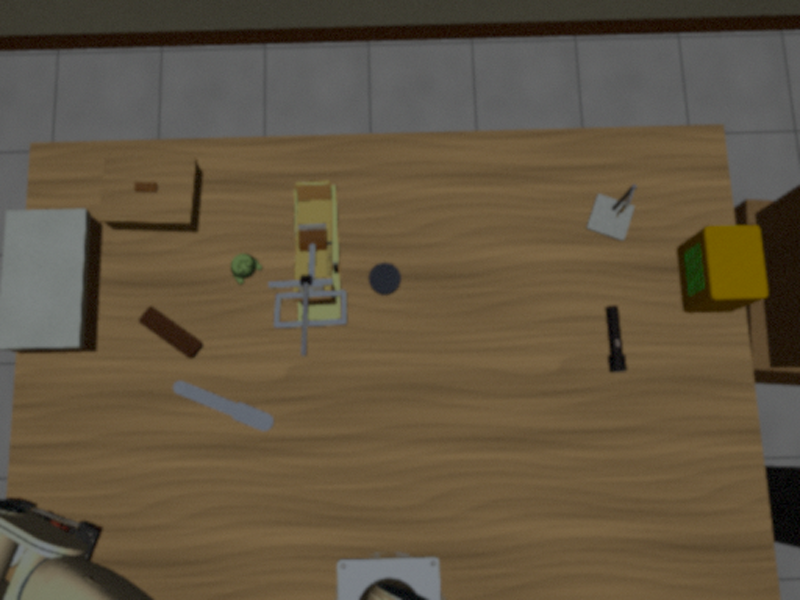

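The scene view shows the stand at (300–530, 300–530), with its handle towards the robot. The top view shows it at (270–345, 180–355), with the clip at about (335, 268). Next I'll look at enlarged crops.

```bash
python3 - <<'E'
import cv2
a=cv2.imread("pics/scene0.png")[185:335,190:350]; cv2.imwrite("pics/sc1.png",cv2.resize(a,None,fx=4,fy=4,interpolation=cv2.INTER_CUBIC))
a=cv2.imread("pics/top0.png")[110:230,165:245]; cv2.imwrite("pics/tc1.png",cv2.resize(a,None,fx=5,fy=5,interpolation=cv2.INTER_CUBIC))
E
```

```text
(no output)
```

View pics/sc1.png

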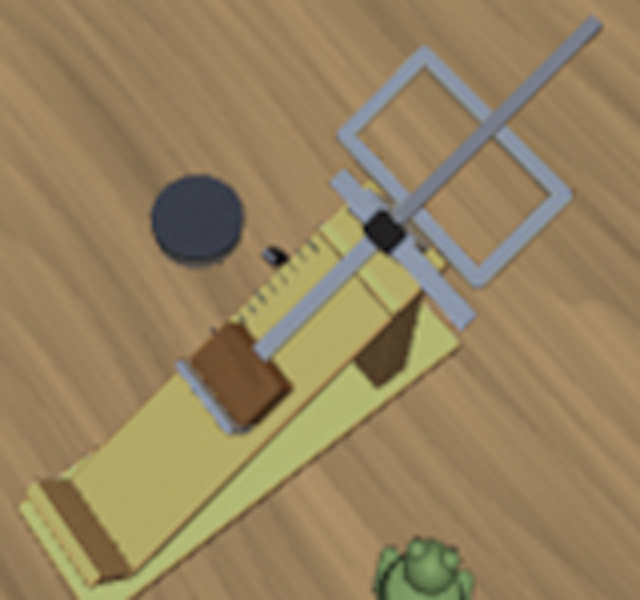

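View pics/tc1.png

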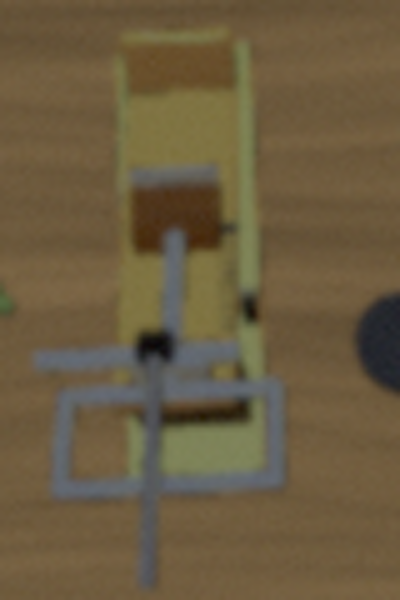

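The scene crop shows the bar's corners at about (425,60) and (560,195), the pointer tip near (213,330) and the clip at (275,257). In the top crop the bar's corners are at (276,481) and (62,490), the pointer at (233,228) and the clip at (250,303). I'll triangulate from these.

```bash
cat > h.py <<'E'
import numpy as np
from station import viewer
def ray(n,uv):
    p=viewer.camera_params(n); T=np.array(p["pose"])
    d=np.array([(uv[0]-p["cx"])/p["fx"],-(uv[1]-p["cy"])/p["fy"],-1]); d=T[:3,:3]@d
    return T[:3,3],d/np.linalg.norm(d)
def tri(us,ut):
    A=np.zeros((3,3));b=np.zeros(3);R=[ray("scene",us),ray("top",ut)]
    for o,d in R: M=np.eye(3)-np.outer(d,d);A+=M;b+=M@o
    x=np.linalg.solve(A,b); return x,max(np.linalg.norm((np.eye(3)-np.outer(d,d))@(x-o)) for o,d in R)
def proj(n,P):
    p=viewer.camera_params(n); T=np.array(p["pose"]); c=T[:3,:3].T@(np.asarray(P,float)-T[:3,3])
    return np.array([p["cx"]+p["fx"]*c[0]/-c[2],p["cy"]+p["fy"]*c[1]/c[2]])
S=lambda u,v:((u+.5)/4-.5+190,(v+.5)/4-.5+185)
C=lambda u,v:((u+.5)/5-.5+165,(v+.5)/5-.5+110)
E
python3 - <<'E'
from h import *
np.set_printoptions(precision=1,suppress=True)
for n,a,b in [("bar-y",(425,60),(276,481)),("bar+y",(560,195),(62,490)),("innerbar-y",(349,134),(274,387)),("innerbar+y",(478,275),(67,396)),("ptr",(213,329),(233,228)),
 ("clip",(275,257),(249,306)),("arm end",(595,24),(147,585)),("armroot",(385,231),(154,346)),("foot low+y",(85,598),(122,32)),("collar+y",(468,320),(38,360)),("collar-y",(340,180),(238,352))]:
    print(n,*tri(S(*a),C(*b)))
E
```

```text
bar-y [582.3  73.5 222.5] 0.47601062763948704
bar+y [579.8 204.  227.1] 0.30666407408911917
innerbar-y [647.4  75.9 192.9] 1.0239982001258703
innerbar+y [645.  206.1 195.4] 0.36324868765369833
ptr [779.8 105.7 100.9] 1.0188096906287916
clip [719.6  94.4 121.3] 0.6811883979996199
arm end [511.5 145.4 290. ] 0.10060226995703983
armroot [675.1 150.  200.5] 0.17425564048650666
foot low+y [943.1 188.7  43.4] 0.23681595662435376
collar+y [669.2 224.9 193.4] 0.46654259248153696
collar-y [672.   98.5 188.5] 0.74043869150005
```

```bash
cat >> h.py <<'E'
from scipy.spatial.transform import Rotation as Ro
yaw=0.02; X=np.array([np.cos(yaw),np.sin(yaw),0]);Y=np.array([-np.sin(yaw),np.cos(yaw),0]);Z=np.array([0,0,1.])
UP=-np.cos(np.pi/6)*X+.5*Z
def quat(tilt=15,s=1):
    t=np.radians(tilt); z=-np.sin(t)*X-np.cos(t)*Z; y=s*(np.cos(t)*X-np.sin(t)*Z)
    return Ro.from_matrix(np.c_[np.cross(y,z),y,z]).as_quat(), z
def tcp(g,tilt=15,ahead=63): return np.asarray(g)-ahead*quat(tilt)[1]
E
python3 - <<'E'
from h import *
from station import env,set_gripper
import cv2
np.set_printoptions(precision=3,suppress=True)
mid=np.array([581,139.5,228]); g=mid-32*Y
q0=env.read_state()["qpos"]; best=None
for s in(1,-1):
    q=quat(15,s)[0]; j=env.ik(tcp(g+[0,0,150]),q); print(s,j)
    if j is not None and (best is None or np.abs(j-q0).max()<best[0]): best=(np.abs(j-q0).max(),s,q)
_,s,q=best
env.reach(tcp(g+[0,0,150]),q); set_gripper(50)
env.move_l(tcp(g+[0,0,45]),rate=150)
st=env.read_state(); print(s,st["time_s"],st["width"],st["tool_pos"],tcp(g+[0,0,45]))
z=quat()[1]; tip=st["tool_pos"]+80*z
print("tip mid proj",tip,proj("scene",tip),proj("top",tip))
a=viewer.camera("scene"); cv2.imwrite("pics/s2.png",a); b=viewer.camera("top"); cv2.imwrite("pics/t2.png",b)
A=cv2.resize(a[180:300,240:350],None,fx=4,fy=4,interpolation=cv2.INTER_CUBIC);B=cv2.resize(b[145:241,165:245],None,fx=5,fy=5,interpolation=cv2.INTER_CUBIC)[:480,:360]
cv2.imwrite("pics/m2.png",np.hstack([A,B]))
E
```

```text
1 [0.146 0.377 1.4   0.033 1.624 0.124]
-1 None
1 3.925 49.721210242500725 [598.416 107.902 334.717] [597.942 107.832 333.853]
tip mid proj [577.715 107.488 257.443] [306.852 200.315] [207.722 205.721]
```

View pics/m2.png

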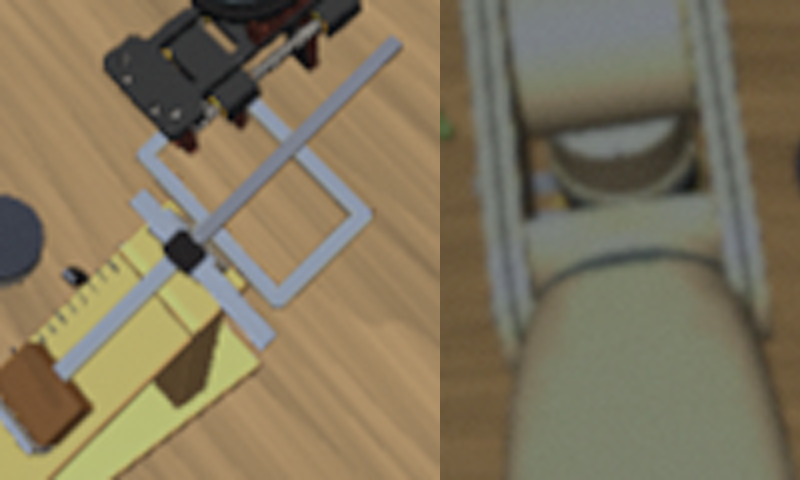

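```bash
python3 - <<'E'
from h import *
from station import env
import cv2
np.set_printoptions(precision=0,suppress=True)
st=env.read_state(); R=Ro.from_quat(st["orientation"]).as_matrix(); p=st["tool_pos"]
c=lambda P:(proj("scene",P)-[240,180]+.5)*4-.5
im=cv2.imread("pics/s2.png")[180:300,240:350]; im=cv2.resize(im,None,fx=6,fy=6,interpolation=cv2.INTER_CUBIC)[:500]
for sy in(-1,1):
    for y in (25,38):
        for x in(-10,10):
            P=p+R@[x,sy*y,80]; u=((proj("scene",P)-[240,180]+.5)*6-.5).astype(int); print(sy,y,x,P,u); cv2.circle(im,u,3,(0,255,0),1)
for P in ([582.3,73.5,222.5],[579.8,204,227.1]):
    u=((proj("scene",P)-[240,180]+.5)*6-.5).astype(int);cv2.circle(im,u,3,(0,0,255),1)
cv2.imwrite("pics/s2m.png",im)
E
```

```text
-1 25 -10 [554.  97. 264.] [431  72]
-1 25 10 [554. 117. 264.] [463 103]
-1 38 -10 [541.  97. 268.] [454  53]
-1 38 10 [541. 117. 268.] [485  84]
1 25 -10 [602.  98. 251.] [343 145]
1 25 10 [602. 118. 251.] [374 176]
1 38 -10 [615.  98. 248.] [320 164]
1 38 10 [614. 118. 248.] [351 196]
```

View pics/s2m.png

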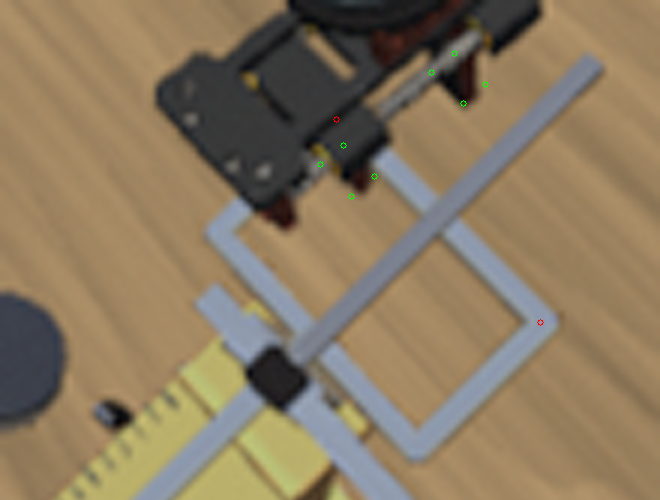

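The fingertips project within about a pixel of where the model puts them, so the calibration holds. The bar lies at z of about 225–232. Next I descend and close.

```bash
python3 - <<'E'
from h import *
from station import env,set_gripper
import cv2
np.set_printoptions(precision=2,suppress=True)
mid=np.array([583,140.5,229.5]); g=mid-32*Y
def pr(t):
    s=env.read_state(); print(t,s["time_s"],s["tool_pos"],"F",s["force"],"w",s["width"],"grip",s["grip_force"])
r=env.move_l(tcp(g,ahead=64),quat()[0],rate=60,f_stop=8); pr(f"down {r}")
if not r:
    for w in(24,16,13.5,12.5): set_gripper(w); pr(w)
a=viewer.camera("scene"); cv2.imwrite("pics/s3.png",a)
cv2.imwrite("pics/s3c.png",cv2.resize(a[180:310,220:360],None,fx=4,fy=4,interpolation=cv2.INTER_CUBIC))
E
```

```text
down False 4.8833 [600.37 108.86 291.48] F [ 0.03 -0.32  0.68] w 49.82543491059573 grip 0.0
24 5.4917 [600.19 108.83 291.34] F [ 0.47 -0.09  0.34] w 24.102096863365617 grip 0.0
16 5.8667 [600.16 108.85 291.33] F [-1.04 -0.16  0.22] w 15.649707865265702 grip 0.23577941581606865
13.5 6.1417 [599.22 108.8  291.5 ] F [-5.26 -0.71  4.1 ] w 13.532076595907398 grip 3.2034100592136383
12.5 6.3667 [598.84 108.82 291.56] F [-7.63  0.84  5.75] w 12.523344393510188 grip 4.188806712627411
```

View pics/s3c.png

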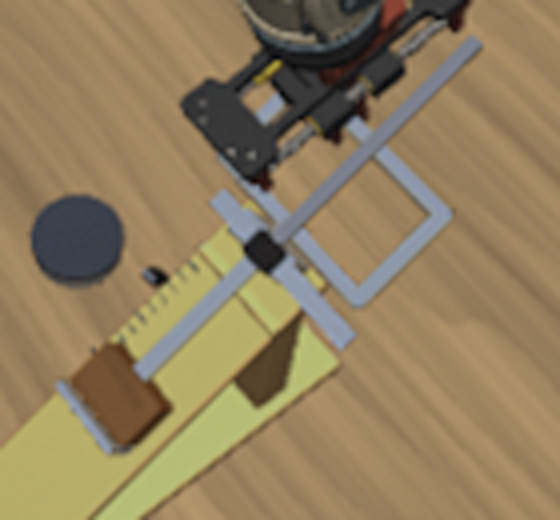

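The bar is caged between the fingers. I lift 40 mm first and then look closely at the pointer and clip.

```bash
cat >> h.py <<'E'
P0=np.array([598.84,108.82,291.56])
def at(d,y=0): return P0+d*UP+y*Y
E
python3 - <<'E'
from h import *
from station import env,set_gripper
import cv2
np.set_printoptions(precision=2,suppress=True)
env.move_l(at(42),quat()[0],rate=60); env.hold(.2)
s=env.read_state(); print(s["time_s"],s["tool_pos"],(s["tool_pos"]-P0)@UP,"F",s["force"],"w",s["width"],"grip",s["grip_force"])
A=[viewer.camera("scene").astype(float) for _ in range(4)]; a=np.mean(A,0).clip(0,255).astype(np.uint8); cv2.imwrite("pics/s4.png",a)
b=np.mean([viewer.camera("top").astype(float) for _ in range(2)],0).astype(np.uint8); cv2.imwrite("pics/t4.png",b)
f=lambda im,k:cv2.resize(im,None,fx=k,fy=k,interpolation=cv2.INTER_CUBIC)
cv2.imwrite("pics/s4c.png",np.hstack([f(a[225:285,225:285],8),f(b[135:195,190:230],8)]))
E
```

```text
7.4917 [562.96 108.   312.64] 41.62112212487243 F [ 4.47 -2.46  0.11] w 12.861607046638007 grip 1.9331438094377518
```

View pics/s4c.png

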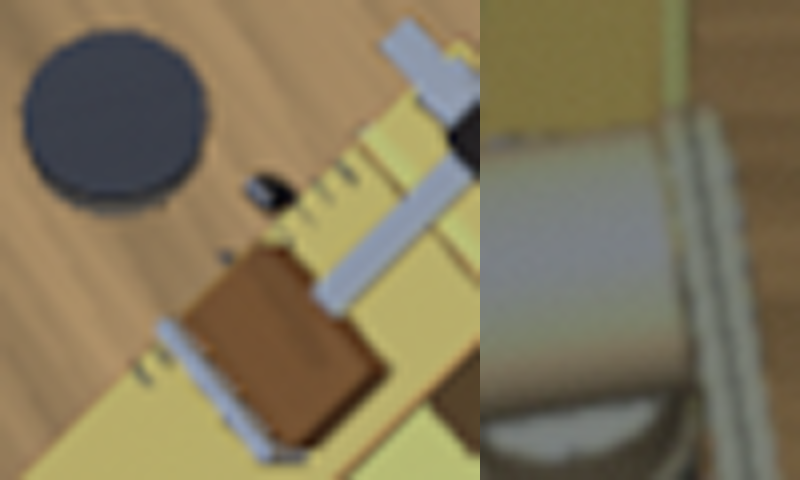

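```bash
python3 - <<'E'
import cv2,numpy as np
a=cv2.imread("pics/s4.png");b=cv2.imread("pics/top0.png");c=cv2.imread("pics/scene0.png")
f=lambda im,k:cv2.convertScaleAbs(cv2.resize(im,None,fx=k,fy=k,interpolation=cv2.INTER_LINEAR),alpha=1.3)
L=f(a[242:270,246:270],16)  # 384x448
Rr=f(b[148:176,204:220],16) #256x448
T=f(c[262:272,236:246],16) #160x160
T=cv2.copyMakeBorder(T,0,448-160,0,0,cv2.BORDER_CONSTANT)
cv2.imwrite("pics/z5.png",np.hstack([L,Rr,T]))
E
```

```text
(no output)
```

View pics/z5.png

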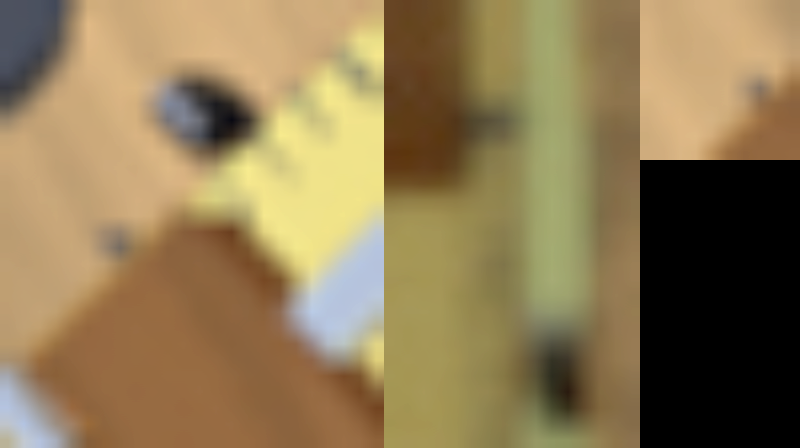

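The scene zoom shows the pointer tip at about (105,232). The clip's steel fin is a grey streak from (155,95) to (205,137), with its tip towards the rail, in line with the pointer. The top zoom has the pointer tip at (515,122) and the clip's low edge at (540,332). The pointer has about 24 mm still to go. I'll check that by triangulation, then move.

```bash
python3 - <<'E'
from h import *
from station import env
import cv2
np.set_printoptions(precision=2,suppress=True)
z=lambda u,v,ox,oy:((u+.5)/16-.5+ox,(v+.5)/16-.5+oy)
p,e=tri(z(108,81,236,262),z(131,122,204,148)); print("ptr0",p,e)
for sm,tm in (((205,137),(125,340)),((205,137),(140,335))):
    m,e2=tri(z(*sm,246,242),z(*tm,204,148)); print("mark",m,e2,(m-p)@UP,(m-p)@Y)
c=z(105,232,246,242); t=z(205,137,246,242)
for d in (0,41,60,64,66,68,70): print(d,proj("scene",p+d*UP))
print("now",c,"mark px",t)
env.move_l(at(65.5),quat()[0],rate=50); env.hold(.3)
s=env.read_state(); print(s["time_s"],s["tool_pos"],(s["tool_pos"]-P0)@UP,"F",s["force"],"w",s["width"],"grip",s["grip_force"])
a=np.mean([viewer.camera("scene").astype(float) for _ in range(4)],0).astype(np.uint8); cv2.imwrite("pics/s6.png",a)
f=lambda im,k:cv2.convertScaleAbs(cv2.resize(im,None,fx=k,fy=k,interpolation=cv2.INTER_LINEAR),alpha=1.3)
cv2.imwrite("pics/z6.png",np.hstack([f(a[240:264,248:272],20),cv2.resize(f(a[180:300,225:345],4),(300,480))]))
E
```

```text
ptr0 [780.37 103.85  99.87] 1.202898546262886
mark [724.53 102.73 133.31] 1.903721803107388 65.08410639451122 0.0032369094290982795
mark [724.95 100.89 131.63] 0.3882878075825264 63.91054110399762 -1.8526220349831308
0 [242.7  266.72]
41 [253.04 256.42]
60 [257.87 251.62]
64 [258.88 250.6 ]
66 [259.39 250.09]
68 [259.9  249.59]
70 [260.41 249.08]
now (252.09375, 256.03125) mark px (258.34375, 250.09375)
8.7083 [542.63 107.72 324.27] 65.0439011054039 F [ 4.94 -2.6   0.58] w 12.280116523864754 grip 1.9895491003990173
```

View pics/z6.png

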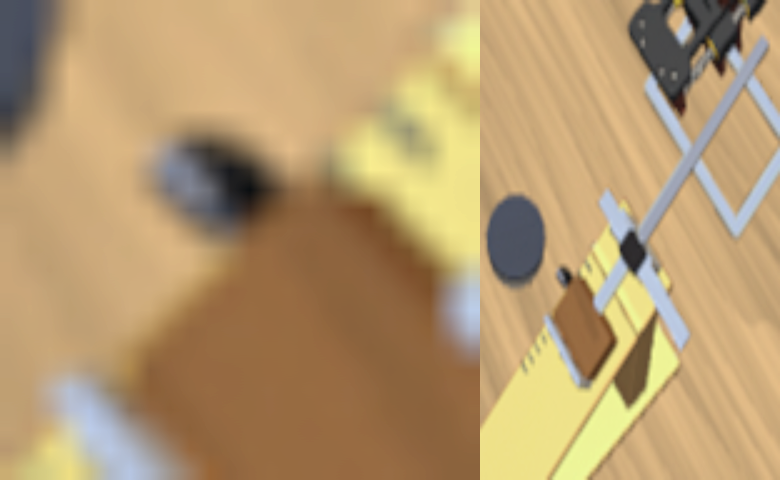

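The pointer's dark blob, at about (225,230) in the zoom, now runs on from the fin streak (160,160)–(215,215), so the two are nearly level. A numeric check of the fin and pointer pixels comes before I push the lever.

```bash
python3 - <<'E'
import cv2,numpy as np
np.set_printoptions(linewidth=200)
for n,(x0,y0) in (("s4",(253,245)),("s6",(253,245))):
    a=cv2.imread(f"pics/{n}.png").astype(int); w=a[y0:y0+10,x0:x0+12]
    print(n,x0,y0,"B-R"); print(w[...,0]-w[...,2]); print("gray"); print(w.mean(2).astype(int))
E
```

```text
s4 253 245 B-R
[[-66 -62 -61 -64 -67 -68 -68 -67 -66 -65 -66 -64]
 [-67 -65 -63 -60 -50 -50 -55 -64 -69 -66 -65 -66]
 [-68 -69 -47  -9  -6 -13 -27 -43 -60 -68 -60 -49]
 [-67 -67 -34  21  14   2   3 -11 -36 -62 -69 -50]
 [-65 -67 -50   2  16   7   0   7 -11 -51 -79 -73]
 [-63 -67 -67 -46  -4  10   2 -17 -25 -51 -81 -80]
 [-63 -64 -68 -66 -52 -36 -33 -47 -66 -61 -65 -80]
 [-63 -63 -65 -68 -66 -55 -54 -71 -81 -74 -62 -70]
 [-63 -64 -63 -65 -68 -71 -62 -66 -80 -80 -75 -72]
 [-62 -64 -64 -63 -69 -74 -68 -60 -63 -80 -79 -79]]
gray
[[133 126 125 129 134 136 138 138 134 134 133 129]
 [136 131 126 118 102 103 114 130 139 134 133 129]
 [136 136 133 113  63  41  60  90 124 139 126 117]
 [135 131 115 108  98  46  21  31  81 121 135 129]
 [133 132 111  90 105  86  26   8  36 106 155 151]
 [130 135 132 106  80  65  16  28  65 121 160 157]
 [128 130 136 133 106  74  63  91 137 136 139 156]
 [129 128 132 138 133 115 115 144 161 150 137 146]
 [129 129 129 135 135 136 139 142 158 156 152 148]
 [127 131 130 125 123 137 142 137 142 156 155 155]]
s6 253 245 B-R
[[-65 -62 -61 -64 -67 -68 -68 -67 -67 -66 -
[... 283 characters left out ...]
3 -24 -15 -49 -62 -62 -60 -60]
 [-63 -63 -65 -68 -66 -58 -57 -65 -65 -61 -61 -62]
 [-62 -63 -63 -66 -68 -72 -71 -66 -66 -63 -60 -61]
 [-62 -63 -63 -66 -71 -70 -66 -66 -67 -66 -63 -61]]
gray
[[133 126 124 130 134 136 138 138 135 133 133 130]
 [136 131 126 118 102 102 114 130 139 135 133 129]
 [136 136 134 113  64  41  60  90 125 142 129 119]
 [135 130 115 107  98  48  19  32  82 119 112  95]
 [132 132 110  89 105  85  26   9  42  79  87  73]
 [129 135 131 106  80  73  41  32  57  73  77  73]
 [128 130 136 133 106  80  76  66  77  79  78  77]
 [129 128 132 137 134 118  98  82  83  79  77  78]
 [129 129 129 134 134 116  91  82  83  81  77  78]
 [127 130 131 129 114  90  81  82  83  83  80  77]]
```

The fin's pixels have x−y of about 8.1 and the pointer blob about 7.9, so they are level to about 1 mm. The top-view triangulation gives 64–65 mm and the leg is at about 64.6 mm. Now I slide the lever.

```bash
python3 - <<'E'
from h import *
from station import env
import cv2
np.set_printoptions(precision=2,suppress=True)
def pr(t):
    s=env.read_state(); d=s["tool_pos"]-P0; print(t,round(s["time_s"],2),"up",d@UP,"y",d@Y,"F",s["force"],"w",s["width"],"grip",s["grip_force"])
env.hold(.2); pr("hold")
for y,r in ((15,50),(30,40),(45,40),(52,40),(68,30)):
    b=env.move_l(at(65.5,y),quat()[0],rate=r,f_stop=12); pr((y,b))
    if b: break
a=viewer.camera("scene"); cv2.imwrite("pics/s7.png",a)
E
```

```text
hold 9.11 up 64.99646208731525 y 0.048722465996459526 F [ 4.79 -2.41  0.76] w 12.995228013011761 grip 1.9881927967071533
(15, False) 9.56 up 65.30261452686713 y 15.604663914301298 F [ 3.34  2.08 -1.76] w 12.637162207553393 grip 2.025126814842224
(30, False) 10.08 up 65.5005097316036 y 29.750684640628624 F [ 3.91 -1.96 -1.07] w 12.394950461949085 grip 2.168836472555995
(45, False) 10.61 up 65.59941694953832 y 44.87126341864067 F [ 3.44 -2.   -1.75] w 12.619313588667017 grip 2.0651402324438095
(52, False) 10.93 up 65.61520394094599 y 52.03263727837093 F [ 2.   -1.46 -1.1 ] w 12.541819597510669 grip 1.8381945602595806
(68, True) 11.24 up 65.52497805962109 y 54.65542975008814 F [ 1.5  -4.63  3.38] w 12.4348887737837 grip 4.861418455839157
```

```bash
python3 - <<'E'
from h import *
from station import env
import cv2
np.set_printoptions(precision=2,suppress=True)
env.hold(.2)
def pr(t):
    s=env.read_state(); d=s["tool_pos"]-P0; print(t,round(s["time_s"],2),"up",d@UP,"y",d@Y,"F",s["force"],"w",s["width"],"grip",s["grip_force"])
pr("hold")
b=env.move_l(at(65.0,58.5),quat()[0],rate=20,f_stop=15); pr(b); env.hold(.4); pr("held")
a=np.mean([viewer.camera("scene").astype(float) for _ in range(4)],0).astype(np.uint8); cv2.imwrite("pics/s8.png",a)
f=lambda im,k:cv2.convertScaleAbs(cv2.resize(im,None,fx=k,fy=k,interpolation=cv2.INTER_LINEAR),alpha=1.2)
cv2.imwrite("pics/z8.png",np.hstack([f(a[180:300,235:345],4),f(a[242:260,250:266],20)[:480,:320] if 0 else cv2.copyMakeBorder(f(a[242:260,250:266],20),0,120,0,0,cv2.BORDER_CONSTANT)]))
w=a[248:253,256:261].astype(int);print(w[...,0]-w[...,2])
E
```

```text
hold 11.49 up 65.21143643916233 y 54.591046640860235 F [ 0.88 -4.68  4.37] w 13.164977928859184 grip 4.9649204313755035
True 11.71 up 65.0906861327767 y 54.72259939234463 F [ 0.95 -3.78  3.9 ] w 12.840417620340586 grip 4.895257763564587
held 12.11 up 64.9573232642147 y 54.67557384376546 F [ 0.94 -3.83  3.57] w 12.414952000852029 grip 4.691570475697517
[[ 21  14   1   3  -9]
 [  1  14   7  -1   6]
 [-46  -3  12  10 -21]
 [-66 -50 -25 -15 -49]
 [-67 -64 -58 -56 -64]]
```

View pics/z8.png

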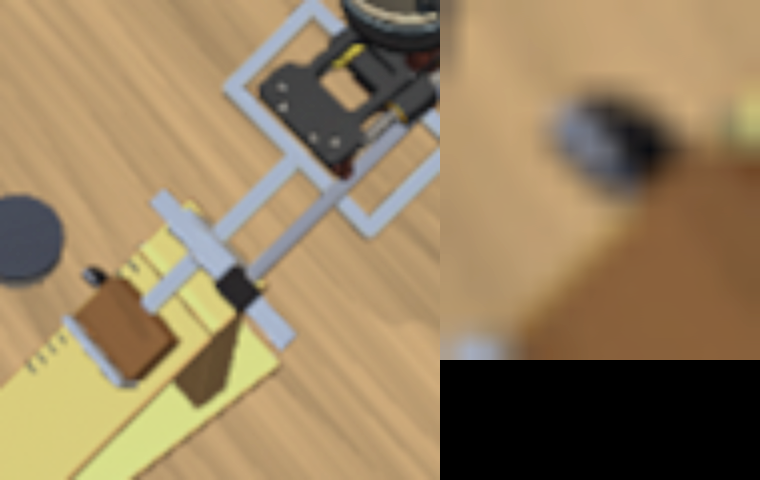

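The lever's black block moved from about (286.2,242.8) to (294.2,251.6), and the pointer is still at the fin. I'll check the travel numerically.

```bash
python3 - <<'E'
from h import *
import cv2
c=[]
for n in("s6","s8"):
    a=cv2.imread(f"pics/{n}.png")[232:262,276:306]; m=(a.max(2)<60).astype(np.uint8)
    k,l,st,ce=cv2.connectedComponentsWithStats(m); i=1+np.argmax(st[1:,4]); c.append(ce[i]); print(n,st[i],ce[i])
base=np.array([675,150,200.]); print(c[1]-c[0],{d:proj("scene",base+d*Y)-proj("scene",base) for d in(30,33,35)})
E
```

```text
s6 [ 5  6 10 10 65] [ 9.53846154 10.46153846]
s8 [13 15 11 11 65] [17.89230769 19.84615385]
[8.35384615 9.38461538] {30: array([7.63192867, 8.60830755]), 33: array([8.40738687, 9.48297279]), 35: array([ 8.92561907, 10.06750422])}
```

The lever has travelled about 33 mm and hit a hard stop twice. I'll push once more to confirm, firm up the grip and hand in.

```bash
python3 - <<'E'
from h import *
from station import env,set_gripper,workorder
import cv2
np.set_printoptions(precision=2,suppress=True)
def pr(t):
    s=env.read_state(); d=s["tool_pos"]-P0; print(t,round(s["time_s"],2),"up",d@UP,"y",d@Y,"F",s["force"],"w",s["width"],"grip",s["grip_force"])
b=env.move_l(at(65.3,58),quat()[0],rate=15,f_stop=22); pr(b)
set_gripper(11.5); env.hold(.6); pr("grip")
a=np.mean([viewer.camera("scene").astype(float) for _ in range(2)],0); w=a[248:253,256:261].astype(int);print(w[...,0]-w[...,2])
print(workorder.sign_off()); pr("end")
E
```

```text
False 12.68 up 64.95954441568813 y 55.11659456363773 F [  2.97 -18.55   3.13] w 12.52968252586855 grip 10.69575548171997
grip 13.5 up 65.27132984063164 y 55.1133610827085 F [  0.12 -17.63   3.92] w 11.486674906517079 grip 14.170669913291931
[[ 21  14   2   3 -11]
 [  1  16   7  -1   4]
 [-46  -5  12  12 -17]
 [-65 -51 -23 -13 -47]
 [-67 -64 -58 -56 -64]]
the job is handed in; nothing more can be done
None
the job is handed in; nothing more can be done
```

I handed the job in with the leg held at about 65 mm, the pointer level with the mark to about 1 mm in the camera images, and the lever pushed hard against its closed end stop (about 33 mm travel measured); no pass/fail verdict came back.

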